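# Load the sleeve stack of a filtration stand and lock it under the spout

### The job

Load the filtration stand: set the blue tapered sleeve in the white spring cup on the carriage, then the small yellow sleeve in the blue one, each upright and nested loosely under its own weight - lower them in and let go, do not drop them or push them down so that they wedge and the cup sinks. Then squeeze the red lock tab towards the blue fin and, keeping it squeezed, slide the carriage with the stack all the way until it stands under the spout, and let go so that the tab springs out and locks there. Leave everything else where it is.

Things in the scene. Friction and masses are not known exactly. Their poses are not given: they have to be found in the camera images.
- stand: fixed stand on a 230 x 320 x 12 mm aluminium base. Origin: centre of its underside. +y: sliding direction, from loading end to spout end; -x: side of the red tab. At x +50, y +150 mm a column 16 mm thick, 167 mm high; an arm from its top reaches back to the spout at y +70 mm. Along x -93 to -110 mm, y +-150 mm, a locking bar, top 34 mm above the bench, with a notch for each end of the travel
- spout (a point): lower end of the spout, a clear nozzle 12 mm thick, 140 mm above the bench; the cup's axis comes under it at the end of the travel
- carriage (a joint): travel of the white carriage (185 x 100 mm plate, top 26 mm above the bench) along the stand's +y: 0 at the loading end, where it starts locked, to 0.140 m at its end stop under the spout. It resists with about 2 N once unlocked. The tab's tooth locks it at either end
- tab (a joint): red lock tab: 0 sprung out (locked, with the tooth in a notch), 0.008 m fully pressed towards the fin (stand +x). Takes 2 N to start, 6 N fully pressed; the carriage is free from 0.0065 on. Let go between the notches it stays near 0.0065; in a notch it springs back to 0
- lock_grip (a point): where to squeeze tab and fin from above: midway between their outer faces with the tab pressed, 75 mm above the bench; their tops are at 86 mm. Red tab on the stand's -x side, blue fin, fixed to the carriage, on +x: upright plates 6 mm thick, 34 mm wide (stand y), 46 mm over their outer faces at rest, 38 mm pressed. Fingers close along stand x. Moves with the carriage
- cup_mouth (a point): centre of the rim plane of the white spring cup on the carriage, 64 mm above the bench and 111 mm from lock_grip to the stand's +x. Tapered cup 30 mm high, at the rim 57.5 mm outside and 47.5 mm bore diameter; the bore narrows downwards by 0.5 mm of diameter per mm
- cup (a joint): how far the cup has sunk on its spring (m, 0 to 0.010). The weight of both sleeves does not sink it; a push of about 1.5 N starts it and each further newton sinks it 1 mm. 0.005 means the sleeves have been pushed in until they wedge
- blue_sleeve: blue tapered sleeve, loose, upright, 48 mm high: cone of 36 mm diameter at the foot, wider by 0.5 mm per mm up to 30 mm height, then a straight collar of 61 mm diameter (30 to 48 mm) to grip. Bore of the same slope, 44 mm at the top. About 80 g. Origin: centre of its underside. Nested, its origin is 23 mm below cup_mouth, its collar 7 mm above the cup's rim
- blue_mouth (a point): centre of the blue sleeve's top face, 48 mm above its origin
- yellow_sleeve: small yellow tapered sleeve, loose, upright, 56 mm high: cone of 28 mm diameter at the foot, wider by 0.5 mm per mm up to 38 mm height, then a straight collar of 48 mm diameter (38 to 56 mm) to grip. About 50 g. Origin: centre of its underside. Nested, its origin is 32 mm below blue_mouth, its collar 6 mm above the blue sleeve's top
- grey_sleeve: grey spare sleeve, 42 mm high, 70 mm diameter, too wide to be used; stays where it is. Origin: centre of its underside
- jar: white jar with a red cap, 64 mm diameter, 85 mm high; bystander. Origin: centre of its underside
- wash_bottle: white plastic bottle, 56 mm diameter, 150 mm high; bystander. Origin: centre of its underside
- screwdriver: green-handled screwdriver lying on the bench, 170 mm long along its x axis; bystander
- beaker: glass beaker, 68 mm diameter, 90 mm high; bystander. Origin: centre of its underside
Things that resemble listed ones, but are neither listed nor needed, are in the scene too. Of the things that look like the yellow_sleeve, the larger one is meant.

How it is judged:
By the outcome, as a careful person would: the job done as asked, in the order asked, and still so for the second after the job is handed in, with the robot touching nothing.
It also fails if it takes over 72 s, if anything falls off the work surface, if the arm or the gripper's body presses on something with over 40 N, if the wrist force passes 120 N, or if a joint passes its speed limit or range.

### The arm

A 6-joint arm with a two-finger parallel gripper is mounted at the origin on the work surface. World frame = base frame: x ahead of the robot, y to its left, z up, the work surface at z = 0. Lengths are in m, angles in rad, forces in N, time in s.
With the tool pointing down it reaches from about 0.275 to 0.75 m from the base axis. Payload 10.2 kg.
Tool frame: the origin (TCP) lies on the centre line of the jaws, within the pads' length; the fingertips stand 22 mm ahead of it and the grasp point (between the pads) lies 3 mm ahead of it; z points along the fingers, y is the line along which they close (so a half turn about z gives the same grasp; the last joint's range is limited). The gripper opens to 88 mm and grips with 3 to 60 N. Pads are 18 mm wide; open, the fingers measure 123 mm over their backs; the gripper's body (75 mm by 187 mm) begins 45 mm behind the grasp point.
Start: joints at [-1.365, 0.313, 1.498, -0, 1.331, -0.223], TCP at [0.218, -0.477, 0.261] pointing down, gripper open.
Joint ranges: [-2.94, 2.94], [-0.97, 2.17], [0.19, 2.56], [-1.23, 4.37], [0.02, 3.11], [-2.88, 2.88]. Speed limits (rad/s): [2.39, 2.39, 3.01, 3.14, 3.14, 3.14].

### API

Orientations are given as [roll, pitch, yaw] about the fixed x, y, z axes, in that order (R = Rz(yaw) Ry(pitch) Rx(roll)).
In Python, from cell import robot gives the robot as it stands.
- The arm moves only by the shell command python3 -m inch 'ROWS' [FORCE]. ROWS is JSON, one flat list of numbers, 5 for each row, row after row: the opening, from -1 (shut) to 1 (fully open), then the shift along the tool's x, y, z in units of 0.5 m (1.0 is 0.5 m), then the turn about the tool's z in units of pi/2 rad (1.0 is pi/2 rad). In form: [hand, dx, dy, dz, twist, hand, dx, dy, dz, twist, ...]. A call has exactly 8 rows; each row is the pose to reach, as a shift and turn from the pose commanded when the call began, along the tool's axes at that moment; what a row does not reach only later rows make up. A row lasts 1/8 s, in which the tool goes at most 62.5 mm and 10.7 degrees, less where a joint would pass 70% of its speed; a pose out of reach is approached as far as the arm can. A call with a number of a shift or a turn outside -1 to 1 is refused whole. A call with a gripper value outside its range is refused whole. The fingers move at their own pace and stop on an object; FORCE is the grip in N (left out, the last holds). Time passes only in rows, so rows that repeat a pose let the fingers close, or fill a call up. It gives the time, the measured TCP pose, the force, the opening and the grip force at its end, in the units of the state.
- robot.get_obs(): the state, without advancing time (a new reading comes with each control period).
- robot.grab_frame(name): name is "scene" or "top" or "wrist"; returns a dict with "color" (384x512x3 uint8, blue, green, red), "fx", "fy", "cx", "cy" (pixels), "k1" (the pictures are not rectified: a ray, as slopes to the right and down, at radius r is drawn at 1 + k1 r^2 times it, then the intrinsics apply), "R" (3x3) and "t" (3): a world point X has camera coordinates R X + t. Camera axes: x right, y down, z forward; pixel columns grow to the right and rows downward; lengths in m; the calibration is good to about 2 mm. A picture is of the moment at which its call begins. There is no depth.
- robot.job_done(): hands the job in; it is judged then, once.
The state is a dict: "time_s": time; "joints": joint angles; "dq": joint speeds; "effort": joint torques, N m; "tcp_pos": TCP position; "tcp_rot": TCP orientation; "contact_force": force on the tool from outside, world axes, zero at the start; "moment": the same for the moment, N m; "gripper_width": finger opening in m; "grip_force": force on a finger pad.
Only numpy, scipy, OpenCV 4.12 (cv2) and the standard library are available. Lean on these libraries where they do the work, as an engineer would, in place of code of your own. Each camera call takes 0.05 s, during which the arm holds its last target. There are 200 camera calls.

## Working session

There is one attempt and no reset: what is moved stays moved. The work goes in short steps, Python scripts to look and compute and a shell command to move; the robot and the scene stay as the last step left them, time stands still between calls to the robot, and variables do not carry over. Pictures are saved under pics/ and viewed, at most 10 in all, crops included, and the job is handed in when it is done.

```bash
mkdir -p pics; ls; cat > h.py <<'E'
import numpy as np, cv2
from cell import robot
def grab(n):
    f=robot.grab_frame(n); return f
def ray(f,u,v):
    K=np.array([[f['fx'],0,f['cx']],[0,f['fy'],f['cy']],[0,0,1.]])
    d=np.array([(u-f['cx'])/f['fx'],(v-f['cy'])/f['fy']]); s=d.copy()
    for _ in range(20): s=d/(1+f['k1']*(s@s))
    R=np.array(f['R']);t=np.array(f['t'])
    return -R.T@t, R.T@np.array([s[0],s[1],1.])
def onz(f,u,v,z):
    o,d=ray(f,u,v); return o+d*(z-o[2])/d[2]
def proj(f,X):
    c=np.array(f['R'])@np.array(X)+np.array(f['t']); s=c[:2]/c[2]; s=s*(1+f['k1']*(s@s))
    return np.array([f['fx']*s[0]+f['cx'],f['fy']*s[1]+f['cy']])
E
python3 - <<'E'
from h import *
print(robot.get_obs())
for n in ('top','scene'):
    f=grab(n); cv2.imwrite(f'pics/{n}0.png',cv2.resize(f['color'],(800,600),interpolation=cv2.INTER_CUBIC))
    np.save(f'{n}0.npy',f,allow_pickle=True)
    print(n,-np.array(f['R']).T@f['t'],f['fx'],f['k1'])
E
```

```text
pics
{'time_s': 0.0, 'joints': array([-1.36542762e+00,  3.13465368e-01,  1.49839907e+00, -1.08928335e-05,
        1.33099997e+00, -2.23397863e-01]), 'dq': array([ 0.00056456, -0.00203623,  0.00055976, -0.00095985, -0.00122065,
        0.00023398]), 'effort': array([-4.94611086e-04, -4.02218163e+01, -2.52263975e+01,  6.94215344e-02,
        3.53634625e-02, -8.34640286e-05]), 'tcp_pos': array([ 0.21821301, -0.47727523,  0.2601675 ]), 'tcp_rot': array([-3.14035017e+00, -2.71433280e-04,  4.28768993e-01]), 'contact_force': array([-0.11513254,  0.89232309, -0.30761354]), 'moment': array([0.03313899, 0.03572544, 0.02945177]), 'grip_force': 0.0, 'gripper_width': 0.0879106357517972}
top [ 0.33716635 -0.11218271  1.25983047] 427.0808579404662 0.019122959085420332
scene [ 1.22283715 -0.26224613  0.87645049] 371.56870870511517 -0.0036432127061558402
```

View pics/top0.png

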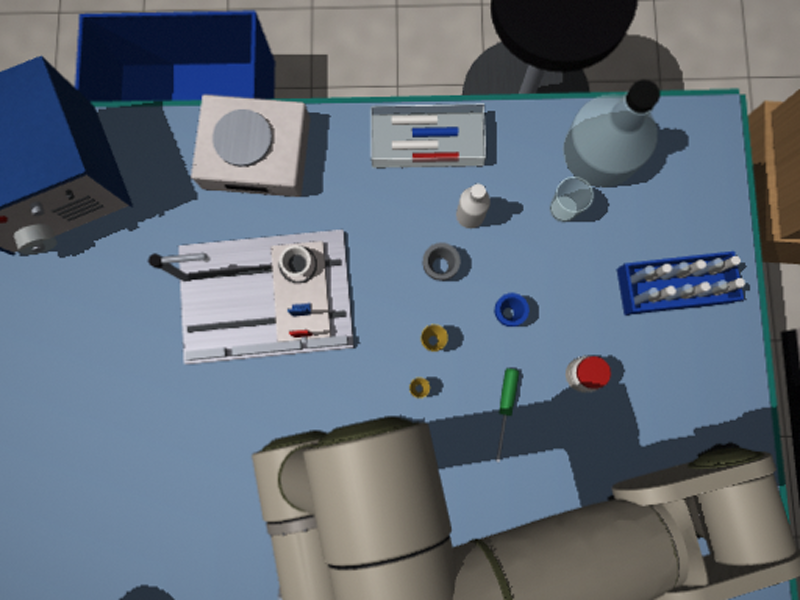

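View pics/scene0.png

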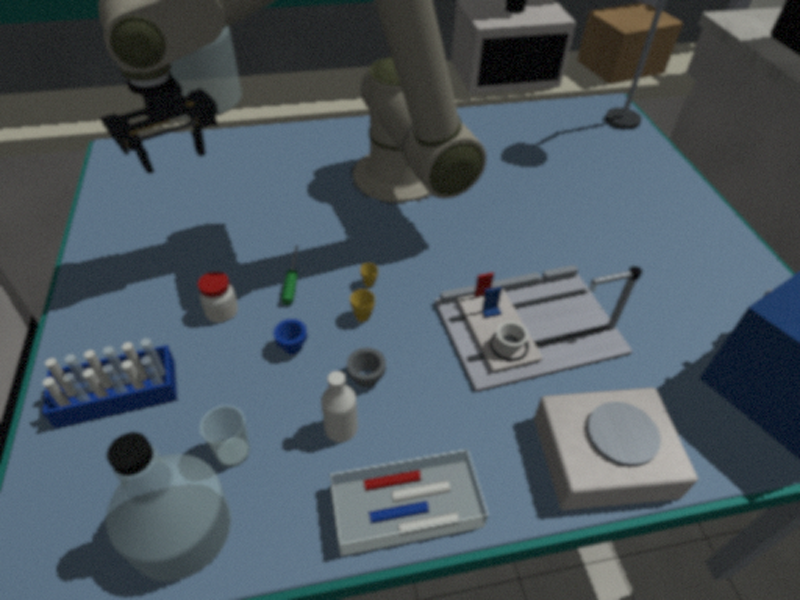

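The top view shows (800x600 scale) the blue sleeve at (512,310), the larger yellow at (434,338), cup at (296,262), fin (300,310), tab (300,333), and spout on the left at about (205,257). The scene view confirms this layout.

```bash
cat > m.py <<'E'
from h import *
def blobs(f,lo,hi,amin=25):
    hsv=cv2.cvtColor(f['color'],cv2.COLOR_BGR2HSV)
    m=cv2.inRange(hsv,np.array(lo),np.array(hi))
    c,_=cv2.findContours(m,cv2.RETR_EXTERNAL,cv2.CHAIN_APPROX_NONE)
    return [x for x in c if cv2.contourArea(x)>amin]
E
python3 - <<'E'
from m import *
f=np.load('top0.npy',allow_pickle=True).item()
g=np.load('scene0.npy',allow_pickle=True).item()
for nm,lo,hi in (('blue',(108,150,40),(125,255,255)),('yel',(15,120,60),(35,255,255)),('red',(0,150,60),(8,255,255))):
  for n,F in (('top',f),('scene',g)):
    for c in blobs(F,lo,hi,12):
        (x,y),r=cv2.minEnclosingCircle(c)
        if n=='top' and not (100<x<390 and 140<y<270): continue
        if n=='scene' and not (100<x<420 and 150<y<250): continue
        h=cv2.convexHull(c); e=cv2.fitEllipse(h) if len(h)>5 else None
        print(nm,n,cv2.contourArea(c),np.round(cv2.boundingRect(c)),np.round(e[0],1) if e else (x,y),np.round(e[1],1) if e else r,
          [np.round(onz(F,*(e[0] if e else (x,y)),z),4) for z in (.043,.051,.086)])
# cup bore
gr=cv2.cvtColor(f['color'],cv2.COLOR_BGR2GRAY)
cv2.imwrite('pics/cup.png',cv2.resize(f['color'][140:240,90:250],(800,500),interpolation=cv2.INTER_CUBIC))
print([np.round(onz(f,u*.64,v*.64,.012),4) for u,v in ((180,247),(345,231),(355,347),(185,363))])
E
```

```text
blue top 36.0 [185 195  13   6] [192.1 197.5] [ 5.  16.2] [array([0.5176, 0.082 , 0.043 ]), array([0.5164, 0.0807, 0.051 ]), array([0.5112, 0.0751, 0.086 ])]
blue top 347.5 [317 188  22  21] [327.3 197.9] [21.3 22.2] [array([ 0.5111, -0.3069,  0.043 ]), array([ 0.51  , -0.3056,  0.051 ]), array([ 0.505, -0.3  ,  0.086])]
blue scene 297.5 [176 205  20  22] [185.8 214.4] [19.5 21.6] [array([ 0.5199, -0.3048,  0.043 ]), array([ 0.5267, -0.3044,  0.051 ]), array([ 0.5562, -0.3026,  0.086 ])]
blue scene 60.0 [310 185   9  17] [314.5 193. ] [12.8 17.1] [array([0.5071, 0.0878, 0.043 ]), array([0.5139, 0.0845, 0.051 ]), array([0.544 , 0.0698, 0.086 ])]
yel top 104.0 [262 242  13  12] [268.3 247.9] [11.9 12.4] [array([ 0.3709, -0.1354,  0.043 ]), array([ 0.3707, -0.1353,  0.051 ]), array([ 0.3697, -0.1346,  0.086 ])]
yel top 194.0 [270 208  16  17] [277.6 215.9] [16.3 16.5] [array([ 0.461 , -0.1635,  0.043 ]), array([ 0.4602, -0.1632,  0.051 ]), array([ 0.4566, -0.1617,  0.086 ])]
yel scene 173.5 [225 185  14  20] [231.4 194.3] [13.1 19.1] [array([ 0.4662, -0.1631,  0.043 ]), array([ 0.4734, -0.1641,  0.051 ]), array([ 0.5052, -0.1682,  0.086 ])]
yel scene 76.0 [232 169   9  14] [235.8 174.4] [ 8.1 14.8] [array([ 0.3838, -0.1358,  0.043 ]), array([ 0.3918, -0.137 ,  0.051 ]), array([ 0.427 , -0.1423,  0.086 ])]
red top 299.0 [369 228  22  20] [379.5 237.9] [19.1 21.4] [array([ 0.3957, -0.4485,  0.043 ]), array([ 0.3953, -0.4463,  0.051 ]), array([ 0.3937, -0.4366,  0.086 ])]
red top 13.5 [185 212  12   3] [190.6 212.8] [ 2.5 11.9] [array([0.4733, 0.0858, 0.043 ]), array([0.4724, 0.0845, 0.051 ]), array([0.4685, 0.0788, 0.086 ])]
red scene 181.0 [127 175  19  15] [136.1 181.3] [14.9 18.1] [array([ 0.3583, -0.4459,  0.043 ]), array([ 0.3666, -0.4441,  0.051 ]), array([ 0.4029, -0.4364,  0.086 ])]
[array([0.6454, 0.3205, 0.012 ]), array([0.6723, 0.0018, 0.012 ]), array([ 0.448 , -0.0171,  0.012 ]), array([0.422, 0.302, 0.012])]
```

View pics/cup.png

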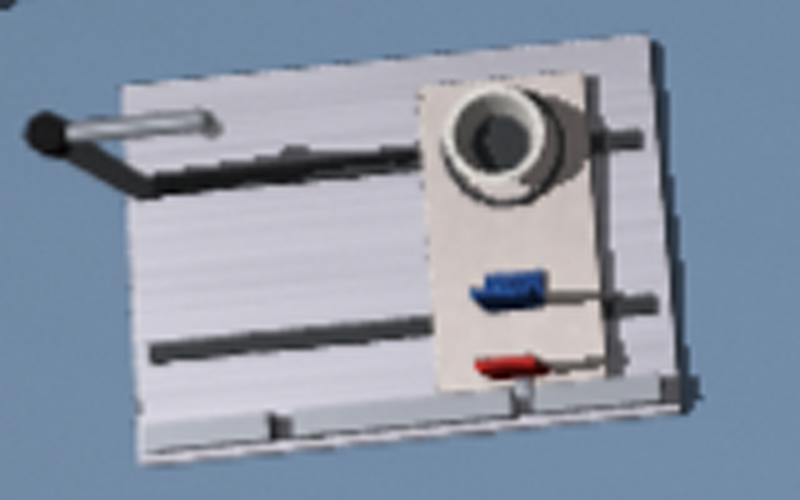

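Crop (5x): cup rim centred at about (499,136), fin at (512,290), tab at (510,365); carriage at the loading end, spout tip (212,122). From the base corners the stand yaw is about 4.8°. I'll move above the blue sleeve with the fingers along stand x.

```bash
python3 -m inch '[1,0.674,-0.065,0.16,-0.78, 1,0.674,-0.065,0.16,-0.78, 1,0.674,-0.065,0.16,-0.78, 1,0.674,-0.065,0.16,-0.78, 1,0.674,-0.065,0.16,-0.78, 1,0.674,-0.065,0.16,-0.78, 1,0.674,-0.065,0.16,-0.78, 1,0.674,-0.065,0.16,-0.78]'
python3 - <<'E'
from m import *
f=np.load('top0.npy',allow_pickle=True).item()
print('cup',onz(f,(499.5)/5-.5+90,136.5/5-.5+140,.064))
o=robot.get_obs();print(o['time_s'],o['tcp_pos'],o['tcp_rot'],o['dq'].round(3))
w=grab('wrist');np.save('w1.npy',w,allow_pickle=True)
cv2.imwrite('pics/w1.png',w['color']); print(-np.array(w['R']).T@w['t'], np.array(w['R'])[2])
for c in blobs(w,(105,120,30),(125,255,255),300):
    h=cv2.convexHull(c);e=cv2.fitEllipse(h);print(cv2.boundingRect(c),np.round(e[0],1),np.round(e[1],1),onz(w,*e[0],.048))
E
```

```text
time_s: 1.1
tcp_pos: [0.5113, -0.3075, 0.1802]
tcp_rot: [-3.141, -0.001, 1.654]
contact_force: [0.4, 0.2, -0.1]
gripper_width: 0.088
grip_force: 0.0
cup [0.60366623 0.08735213 0.064     ]
1.1 [ 0.51129164 -0.30749516  0.18023637] [-3.14090026e+00 -6.63830795e-04  1.65359907e+00] [-0.016 -0.011  0.003  0.    -0.002  0.048]
[ 0.50562663 -0.23481046  0.30410365] [ 0.02212829 -0.28441833 -0.95844486]
(234, 338, 71, 8) [268.6 342. ] [ 9.6 88. ] [ 0.5437947  -0.48162598  0.048     ]
(221, 153, 66, 67) [253.5 186.6] [65.7 67.4] [ 0.51248204 -0.30618412  0.048     ]
```

View pics/w1.png

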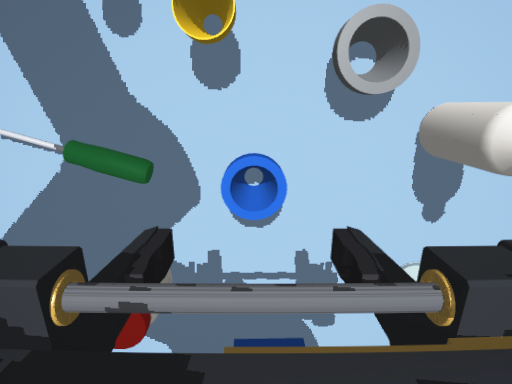

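The wrist view shows the blue sleeve at (254,187), centred between the jaws' plane. It agrees with the top view within 1.5 mm, so I'll descend and grip.

```bash
python3 -m inch '[1,0.002,0.001,0.1,0, 1,0.002,0.001,0.2,0, 1,0.002,0.001,0.264,0, 1,0.002,0.001,0.264,0, 1,0.002,0.001,0.264,0, 0.2,0.002,0.001,0.264,0, 0.2,0.002,0.001,0.264,0, 0.2,0.002,0.001,0.264,0]' 12
python3 -m inch '[0.2,0,0,0,0, 0.2,0,0,0,0, 0.2,0,0,-0.03,0, 0.2,0,0,-0.08,0, 0.2,0,0,-0.16,0, 0.2,0,0,-0.24,0, 0.2,0,0,-0.28,0, 0.2,0,0,-0.28,0]' 12
python3 - <<'E'
from m import *
o=robot.get_obs();print(o['tcp_pos'],o['tcp_rot'],o['gripper_width'],o['grip_force'],o['contact_force'])
w=grab('wrist');np.save('w2.npy',w,allow_pickle=True)
cv2.imwrite('pics/w2.png',w['color'])
for c in blobs(w,(105,120,30),(125,255,255),300):
    h=cv2.convexHull(c);e=cv2.fitEllipse(h);print(cv2.boundingRect(c),np.round(e[0],1),np.round(e[1],1),onz(w,*e[0],o['tcp_pos'][2]))
E
```

```text
time_s: 2.15
tcp_pos: [0.5118, -0.3069, 0.0492]
tcp_rot: [3.141, 0.001, 1.654]
contact_force: [-1.2, -0.8, 3.0]
gripper_width: 0.0606
grip_force: 11.5
time_s: 3.15
tcp_pos: [0.512, -0.307, 0.1905]
tcp_rot: [3.139, 0.002, 1.654]
contact_force: [0.2, 0.2, -1.2]
gripper_width: 0.0602
grip_force: 12.0
[ 0.51199855 -0.307033    0.19045862] [3.13946451e+00 2.31047888e-03 1.65408417e+00] 0.06018325179157522 11.999913515757044 [ 0.17159246  0.2213534  -1.22372067]
(233, 332, 71, 14) [268.3 339.4] [19.6 82.6] [ 0.52447521 -0.3521509   0.19045862]
(189, 194, 127, 90) [252.1 254.4] [119.6 123.8] [ 0.51177388 -0.30233605  0.19045862]
```

Gripped (60 mm). Next, a stop short of the cup so that the wrist camera sees the cup, fin and tab.

```bash
python3 -m inch '[0.2,0.06,0.024,-0.02,0, 0.2,0.16,0.063,-0.02,0, 0.2,0.27,0.106,-0.02,0, 0.2,0.38,0.15,-0.02,0, 0.2,0.48,0.19,-0.02,0, 0.2,0.55,0.216,-0.02,0, 0.2,0.597,0.234,-0.02,0, 0.2,0.597,0.234,-0.02,0]'
python3 - <<'E'
from m import *
o=robot.get_obs();print(o['tcp_pos'],o['tcp_rot'],o['dq'].round(3),o['contact_force'])
w=grab('wrist');np.save('w3.npy',w,allow_pickle=True)
cv2.imwrite('pics/w3.png',w['color'])
for c in blobs(w,(105,120,30),(125,255,255),200):
    h=cv2.convexHull(c);e=cv2.fitEllipse(h);print(cv2.boundingRect(c),np.round(e[0],1),np.round(e[1],1),onz(w,*e[0],.086))
    x=c[:,0,:];i=x[:,1].argmin();print('top',x[i],onz(w,x[i,0],x[i,1],o['tcp_pos'][2])-o['tcp_pos'])
E
```

```text
time_s: 4.2
tcp_pos: [0.6031, 0.0018, 0.1973]
tcp_rot: [-3.139, -0.001, 1.656]
contact_force: [-0.2, -0.7, -0.5]
gripper_width: 0.0605
grip_force: 12.0
[0.60312984 0.00180947 0.19727352] [-3.13929358e+00 -6.87303539e-04  1.65635157e+00] [-0.045 -0.011  0.008 -0.011 -0.001 -0.017] [-0.22090224 -0.69768341 -0.52209637]
(189, 194, 127, 90) [252.  257.5] [124.4 126.5] [ 0.60793889 -0.05765078  0.086     ]
top [249 194] [-0.00418543  0.03459954  0.        ]
(138, 65, 48, 45) [160.   87.8] [51.6 60.8] [0.52505955 0.08155536 0.086     ]
top [139  65] [-0.05225159  0.08444404  0.        ]
```

View pics/w3.png

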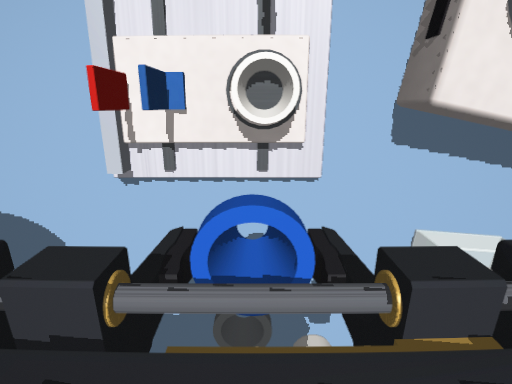

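The wrist view shows the held sleeve ringed at (252,258), cup rim at (265,88), fin's top edge at column ~140 rows 65-109, and the tab's at column ~90. Allowing for its visible collar wall, the sleeve sits ~1 mm to -y in the jaws. Now I'll fit the cup, tab and fin.

```bash
python3 - <<'E'
from m import *
w=np.load('w3.npy',allow_pickle=True).item()
g=cv2.cvtColor(w['color'],cv2.COLOR_BGR2GRAY)[35:140,215:315]
g4=cv2.resize(g,None,fx=4,fy=4,interpolation=cv2.INTER_CUBIC)
for r0,r1 in ((105,125),(130,160)):
    c=cv2.HoughCircles(g4,cv2.HOUGH_GRADIENT,1.5,400,param1=80,param2=20,minRadius=r0,maxRadius=r1)
    if c is not None:
        x,y,r=c[0][0]; u,v=(x+.5)/4-.5+215,(y+.5)/4-.5+35; p=onz(w,u,v,.064); q=onz(w,u+r/4,v,.064); print('cup',u,v,r/4,p,'R',np.linalg.norm(p-q))
for nm,b in (('blue',blobs(w,(105,120,30),(125,255,255),200)),('red',blobs(w,(0,150,60),(8,255,255),200))):
    for c in b:
        x=c[:,0,:]; 
        if x[:,1].max()>150: continue
        a=cv2.approxPolyDP(c,2.5,True)[:,0]; print(nm,[(tuple(q),onz(w,*map(float,q),.086).round(4)[:2]) for q in a])
# base edges/carriage
for u,v,z in ((113,37,.026),(309,37,.026),(304,147,.026),(124,143,.026),(109,177,.012),(321,177,.012)): print(u,v,onz(w,u,v,z).round(4))
E
```

```text
cup 265.0625 85.0625 26.8875 [0.60616942 0.09155768 0.064     ] R 0.022496859812209204
cup 263.9375 85.4375 36.475 [0.60526022 0.09118106 0.064     ] R 0.03053505232832158
blue [((np.int32(138), np.int32(66)), array([0.5083, 0.096 ])), ((np.int32(143), np.int32(109)), array([0.5117, 0.0647])), ((np.int32(185), np.int32(108)), array([0.5447, 0.068 ])), ((np.int32(182), np.int32(72)), array([0.5418, 0.0943])), ((np.int32(162), np.int32(72)), array([0.5266, 0.0931]))]
red [((np.int32(87), np.int32(66)), array([0.469 , 0.0933])), ((np.int32(93), np.int32(109)), array([0.4718, 0.0616])), ((np.int32(128), np.int32(108)), array([0.4998, 0.0645])), ((np.int32(125), np.int32(75)), array([0.4981, 0.0889]))]
113 37 [0.4624 0.1253 0.026 ]
309 37 [0.6439 0.1396 0.026 ]
304 147 [0.6526 0.0383 0.026 ]
124 143 [0.4697 0.027  0.026 ]
109 177 [ 0.4454 -0.0142  0.012 ]
321 177 [0.6782 0.0056 0.012 ]
```

```bash
python3 - <<'E'
from m import *
o=robot.get_obs()
w=grab('wrist');np.save('w4.npy',w,allow_pickle=True)
o2=robot.get_obs();print(o['tcp_pos'],o2['tcp_pos'],o2['dq'].round(3), (-np.array(w['R']).T@w['t']))
crop=w['color'][40:140,70:320]
cv2.imwrite('pics/w4c.png',np.vstack([cv2.resize(crop[:,150:],(600,600),interpolation=cv2.INTER_CUBIC)]))
t=grab('top');np.save('top1.npy',t,allow_pickle=True)
E
```

```text
[0.60302003 0.00063178 0.19747444] [ 6.03039350e-01 -6.49475008e-05  1.97781012e-01] [-0.017 -0.007 -0.002 -0.002 -0.    -0.001] [0.59742131 0.07336391 0.32132993]
```

View pics/w4c.png

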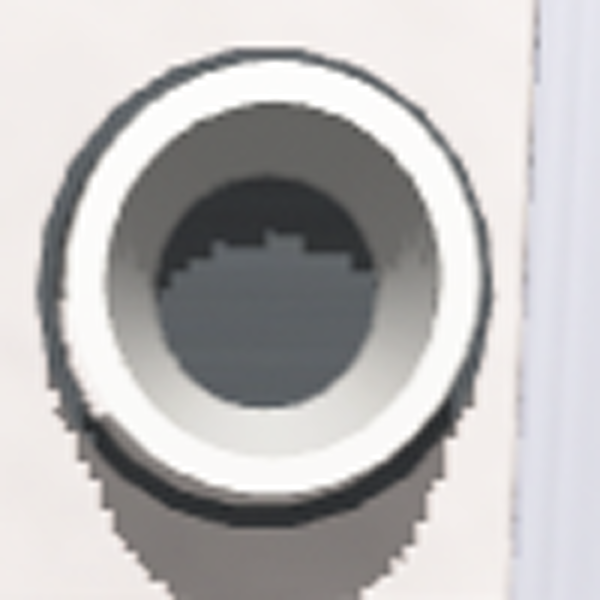

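Crop (6x): rim outer spans columns 63-480 and rows 60-495, bore columns 107-440, so its centre is at (272,278).

```bash
python3 - <<'E'
from m import *
w=np.load('w4.npy',allow_pickle=True).item()
P=lambda x,y:onz(w,(x+.5)/6-.5+220,(y+.5)/6-.5+40,.064)
print(P(272,278),np.linalg.norm(P(107,278)-P(440,278)),np.linalg.norm(P(63,278)-P(480,278)),np.linalg.norm(P(272,60)-P(272,495)))
for b in (blobs(w,(105,120,30),(125,255,255),200),blobs(w,(0,150,60),(8,255,255),200)):
    for c in b:
        x=c[:,0,:]
        if x[:,1].max()>150: continue
        a=cv2.approxPolyDP(c,2.5,True)[:,0]; print([(tuple(map(int,q)),onz(w,*map(float,q),.086).round(4)[:2]) for q in a])
# blue held, ring width extremes
c=max(blobs(w,(105,120,30),(125,255,255),200),key=cv2.contourArea)[:,0]
o=robot.get_obs()['tcp_pos'];print(o)
for i in (c[:,0].argmin(),c[:,0].argmax(),c[:,1].argmin()): print(c[i],onz(w,*map(float,c[i]),o[2])-o,onz(w,*map(float,c[i]),o[2]-.018)-o)
E
```

```text
[0.60617618 0.08964438 0.064     ] 0.04650049220545983 0.05823945198797652 0.05774524686212978
[((138, 64), array([0.5083, 0.0964])), ((143, 107), array([0.5116, 0.0651])), ((185, 107), array([0.5446, 0.0676])), ((182, 71), array([0.5418, 0.0939])), ((162, 71), array([0.5266, 0.0927]))]
[((87, 65), array([0.469 , 0.0929])), ((93, 108), array([0.4718, 0.0613])), ((128, 107), array([0.4998, 0.0642])), ((125, 73), array([0.4982, 0.0892]))]
[ 6.03101669e-01 -4.47889209e-04  1.98034617e-01]
[189 253] [-0.03024948  0.0042344   0.        ] [-0.03383635 -0.00592327 -0.018     ]
[315 265] [0.03027191 0.00290046 0.        ] [ 0.03552062 -0.00745196 -0.018     ]
[249 194] [-0.00420837  0.03584374  0.        ] [-0.00399348  0.03030075 -0.018     ]
```

```bash
python3 -m inch '[0.2,0.06,0.007,0,0, 0.2,0.13,0.015,0,0, 0.2,0.178,0.0197,0.02,0, 0.2,0.178,0.0197,0.08,0, 0.2,0.178,0.0197,0.13,0, 0.2,0.178,0.0197,0.16,0, 0.2,0.178,0.0197,0.166,0, 0.2,0.178,0.0197,0.166,0]'
python3 -m inch '[0.2,0,0,0,0, 0.2,0,0,0,0, 0.2,0,0,0.01,0, 0.2,0,0,0.02,0, 0.2,0,0,0.03,0, 0.2,0,0,0.034,0, 0.2,0,0,0.034,0, 0.2,0,0,0.034,0]'
```

```text
time_s: 5.35
tcp_pos: [0.6062, 0.0896, 0.1164]
tcp_rot: [3.141, 0.0, 1.654]
contact_force: [0.2, -0.0, -0.9]
gripper_width: 0.0604
grip_force: 12.0
time_s: 6.35
tcp_pos: [0.606, 0.0899, 0.0989]
tcp_rot: [3.141, 0.0, 1.654]
contact_force: [-1.0, 0.1, -0.0]
gripper_width: 0.0603
grip_force: 12.0
```

```bash
python3 -m inch '[0.2,0,0,0.004,0, 0.2,0,0,0.008,0, 0.2,0,0,0.01,0, 0.2,0,0,0.01,0, 0.2,0,0,0.01,0, 0.2,0,0,0.01,0, 0.2,0,0,0.01,0, 0.2,0,0,0.01,0]' 12
python3 - <<'E'
from m import *
for i in range(4):
    t=grab('top');o=robot.get_obs();print(o['tcp_pos'].round(4),o['contact_force'].round(2))
E
```

```text
time_s: 7.35
tcp_pos: [0.6059, 0.0899, 0.0937]
tcp_rot: [-3.142, -0.0, 1.654]
contact_force: [-0.1, -0.5, -0.6]
gripper_width: 0.0606
grip_force: 12.0
[0.6059 0.0899 0.0937] [ 0.42 -0.22 -0.27]
[0.6059 0.09   0.0937] [-0.2   0.2  -0.47]
[0.6059 0.0899 0.0937] [ 0.35  0.79 -0.49]
[0.6059 0.0899 0.0938] [ 0.27 -0.3  -0.77]
```

```bash
python3 -m inch '[0.2,0,0,0.001,0, 0.2,0,0,0.002,0, 0.2,0,0,0.003,0, 0.2,0,0,0.004,0, 0.2,0,0,0.005,0, 0.2,0,0,0.005,0, 0.2,0,0,0.005,0, 0.2,0,0,0.005,0]' 12
python3 - <<'E'
from m import *
F=[]
for i in range(6):
    t=grab('top');o=robot.get_obs();F.append(o['contact_force'])
print(o['tcp_pos'].round(4),np.mean(F,0).round(2),o['moment'].round(2))
E
```

```text
time_s: 8.55
tcp_pos: [0.6059, 0.09, 0.0913]
tcp_rot: [3.142, -0.0, 1.654]
contact_force: [-0.1, 1.0, -0.3]
gripper_width: 0.0608
grip_force: 12.0
[0.6059 0.0899 0.0912] [ 0.03  0.08 -0.87] [-0.02 -0.1   0.02]
```

```bash
python3 -m inch '[0.2,0,0,0.0005,0, 0.2,0,0,0.001,0, 0.2,0,0,0.0015,0, 0.2,0,0,0.002,0, 0.2,0,0,0.002,0, 0.2,0,0,0.002,0, 0.2,0,0,0.002,0, 0.2,0,0,0.002,0]' 12
python3 - <<'E'
from m import *
F=[]
for i in range(6):
    t=grab('top');o=robot.get_obs();F.append(o['contact_force'])
print(o['tcp_pos'].round(4),np.mean(F,0).round(2),o['moment'].round(2))
E
```

```text
time_s: 9.85
tcp_pos: [0.606, 0.09, 0.0903]
tcp_rot: [3.141, -0.0, 1.654]
contact_force: [1.4, 2.1, 0.5]
gripper_width: 0.0607
grip_force: 12.0
[0.606  0.09   0.0903] [1.71 1.48 0.7 ] [ 0.19 -0.42  0.01]
```

```bash
python3 -m inch '[0.2,0,0,-0.001,0, 0.2,0,0,-0.001,0, 0.6,0,0,-0.001,0, 0.6,0,0,-0.001,0, 0.6,0,0,-0.001,0, 0.6,0,0,-0.02,0, 0.6,0,0,-0.07,0, 0.8,0,0,-0.12,0]' 12
python3 -m inch '[0.8,-0.03,0,-0.15,0, 0.8,-0.08,0,-0.2,0, 0.8,-0.12,0,-0.2,0, 0.8,-0.16,0,-0.2,0, 0.8,-0.2,0,-0.2,0, 0.8,-0.22,0,-0.2,0, 0.8,-0.22,0,-0.2,0, 0.8,-0.22,0,-0.2,0]' 12
python3 - <<'E'
from m import *
o=robot.get_obs();print(o['tcp_pos'],o['contact_force'])
w=grab('wrist');np.save('w5.npy',w,allow_pickle=True)
cv2.imwrite('pics/w5.png',w['color'])
for c in blobs(w,(105,120,30),(125,255,255),200):
    h=cv2.convexHull(c);e=cv2.fitEllipse(h);print(cv2.boundingRect(c),e[0],e[1],onz(w,*e[0],.089))
    x=c[:,0].astype(float);L,Rr,T,B=[x[i] for i in (x[:,0].argmin(),x[:,0].argmax(),x[:,1].argmin(),x[:,1].argmax())]
    print(L,Rr,T,B,onz(w,*L,.089)-onz(w,*Rr,.089),onz(w,*T,.089),onz(w,*B,.089))
E
```

```text
time_s: 11.15
tcp_pos: [0.6059, 0.0899, 0.1516]
tcp_rot: [3.141, 0.0, 1.654]
contact_force: [0.9, -0.4, 0.8]
gripper_width: 0.0783
grip_force: 0.0
time_s: 12.15
tcp_pos: [0.615, -0.0192, 0.2501]
tcp_rot: [-3.141, -0.0, 1.655]
contact_force: [-0.2, -0.5, 0.4]
gripper_width: 0.0791
grip_force: 0.0
[ 0.61497206 -0.01916035  0.25009562] [-0.20418905 -0.53517567  0.36019671]
(146, 47, 39, 42) (163.24639892578125, 67.70809936523438) (39.93474197387695, 53.79598617553711) [0.52509624 0.07998322 0.089     ]
[146.  47.] [184.  88.] [146.  47.] [171.  88.] [-0.0351408   0.03269142  0.        ] [0.50938465 0.09640584 0.089     ] [0.53240345 0.06278247 0.089     ]
(220, 29, 66, 71) (252.1969757080078, 64.35591888427734) (66.10511016845703, 70.7292251586914) [0.60610736 0.0892197  0.089     ]
[220.  57.] [285.  67.] [251.  29.] [246.  99.] [-0.05961789  0.00357763  0.        ] [0.60262609 0.1183512  0.089     ] [0.60282164 0.05853059 0.089     ]
```

View pics/w5.png

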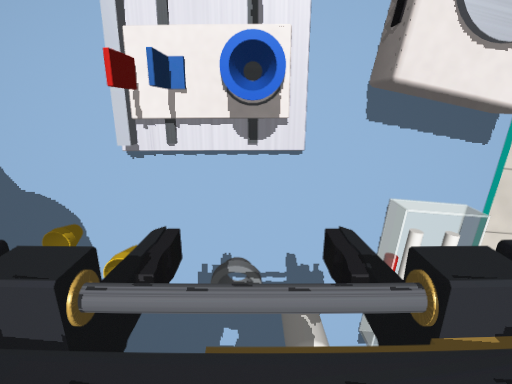

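The blue sleeve sits nested and level at (252,64), centred at about (0.606,0.089). Now the yellow one.

```bash
python3 -m inch '[0.5,-0.05,-0.06,0,0, 0.5,-0.12,-0.15,0.02,0, 0.5,-0.19,-0.24,0.06,0, 0.5,-0.24,-0.3,0.1,0, 0.5,-0.261,-0.332,0.12,0, 0.5,-0.261,-0.332,0.12,0, 0.5,-0.261,-0.332,0.12,0, 0.5,-0.261,-0.332,0.12,0]' 10
python3 - <<'E'
from m import *
o=robot.get_obs();print(o['tcp_pos'],o['contact_force'])
w=grab('wrist');np.save('w6.npy',w,allow_pickle=True)
for c in blobs(w,(15,120,40),(35,255,255),300):
    h=cv2.convexHull(c);e=cv2.fitEllipse(h);print(cv2.boundingRect(c),e[0],e[1],onz(w,*e[0],.056))
    x=c[:,0].astype(float);L,Rr,T,B=[x[i] for i in (x[:,0].argmin(),x[:,0].argmax(),x[:,1].argmin(),x[:,1].argmax())]
    print(L,Rr,T,B,onz(w,*L,.056)-onz(w,*Rr,.056),onz(w,*T,.056),onz(w,*T,.038),onz(w,*B,.056))
E
```

```text
time_s: 13.2
tcp_pos: [0.4612, -0.163, 0.1906]
tcp_rot: [3.141, 0.0, 1.655]
contact_force: [-0.1, 0.4, -0.5]
gripper_width: 0.066
grip_force: 0.0
[ 0.46117249 -0.16296067  0.19063143] [-0.10801329  0.36541543 -0.47540486]
(178, 337, 334, 16) (366.2658386230469, 345.27032470703125) (13.841880798339844, 393.8098449707031) [ 0.60456907 -0.33629686  0.056     ]
[178. 350.] [511. 347.] [471. 337.] [178. 352.] [-0.3826388  -0.03005542  0.        ] [ 0.72279453 -0.31785214  0.056     ] [ 0.7414359  -0.33371031  0.038     ] [ 0.39406796 -0.36284497  0.056     ]
(384, 270, 29, 57) (397.9548645019531, 298.1468200683594) (28.147695541381836, 59.372352600097656) [ 0.62550071 -0.27190648  0.056     ]
[384. 279.] [412. 315.] [391. 270.] [399. 326.] [-0.0409966   0.04231502  0.        ] [ 0.61015299 -0.23889494  0.056     ] [ 0.62094844 -0.24925344  0.038     ] [ 0.63543711 -0.30756418  0.056     ]
(92, 270, 29, 57) (105.91402435302734, 298.0938720703125) (27.75344467163086, 59.66469192504883) [ 0.31726383 -0.29757575  0.056     ]
[ 92. 304.] [120. 282.] [106. 270.] [ 97. 326.] [-0.03190232 -0.03045971  0.        ] [ 0.31979457 -0.26322038  0.056     ] [ 0.31036544 -0.27527323  0.038     ] [ 0.30457557 -0.33536504  0.056     ]
(227, 160, 51, 53) (252.45167541503906, 186.65338134765625) (50.647705078125, 52.942298889160156) [ 0.461638   -0.16257666  0.056     ]
[227. 188.] [277. 194.] [251. 160.] [247. 212.] [-0.04675202  0.00192546  0.        ] [ 0.4582497 -0.137856   0.056    ] [ 0.45846451 -0.14117675  0.038     ] [ 0.45857439 -0.18790322  0.056     ]
(141, 128, 42, 41) (161.5864715576172, 147.71054077148438) (39.74105453491211, 41.39304733276367) [ 0.37783353 -0.13335235  0.056     ]
[141. 146.] [182. 151.] [162. 128.] [161. 168.] [-0.03671002  0.00153011  0.        ] [ 0.37823126 -0.11598884  0.056     ] [ 0.37287248 -0.11778645  0.038     ] [ 0.37723442 -0.15192446  0.056     ]
```

```bash
python3 -m inch '[0.5,-0.003,0,0.1,0, 0.5,-0.003,0,0.2,0, 0.5,-0.003,0,0.269,0, 0.5,-0.003,0,0.269,0, 0.5,-0.003,0,0.269,0, 0.5,-0.003,0,0.269,0, -0.1,-0.003,0,0.269,0, -0.1,-0.003,0,0.269,0]' 10
python3 -m inch '[-0.1,0,0,0,0, -0.1,0,0,0,0, -0.1,0,0,0,0, -0.1,0,0,-0.04,0, -0.1,0,0,-0.12,0, -0.1,0,0,-0.22,0, -0.1,0,0,-0.3,0, -0.1,0,0,-0.32,0]' 10
python3 - <<'E'
from m import *
w=grab('wrist');o=robot.get_obs()['tcp_pos'];print(o)
c=max([c for c in blobs(w,(15,120,40),(35,255,255),300) if 200<c[:,0,0].mean()<310 and c[:,0,1].min()<300],key=cv2.contourArea)[:,0].astype(float)
for i in (c[:,0].argmin(),c[:,0].argmax(),c[:,1].argmin()): print(c[i],onz(w,*c[i],o[2])-o,onz(w,*c[i],o[2]-.018)-o)
E
```

```text
time_s: 14.25
tcp_pos: [0.4607, -0.1651, 0.0562]
tcp_rot: [3.141, 0.001, 1.654]
contact_force: [0.4, -0.0, -0.4]
gripper_width: 0.0482
grip_force: 0.2
time_s: 15.25
tcp_pos: [0.461, -0.1653, 0.2174]
tcp_rot: [3.139, 0.002, 1.654]
contact_force: [1.4, -0.4, -1.2]
gripper_width: 0.0472
grip_force: 10.0
[ 0.46087019 -0.16521239  0.21707303]
[201. 258.] [-0.02441322  0.0004988   0.        ] [-0.02708176 -0.0100117  -0.018     ]
[302. 265.] [2.44522017e-02 6.40786065e-04 2.77555756e-17] [ 0.0288762  -0.00984911 -0.018     ]
[250. 199.] [-0.0033507   0.03214684  0.        ] [-0.00296214  0.02622988 -0.018     ]
```

```bash
python3 -m inch '[-0.1,0.04,0.028,0,0, -0.1,0.12,0.083,0,0, -0.1,0.22,0.152,0,0, -0.1,0.32,0.22,0,0, -0.1,0.41,0.282,0,0, -0.1,0.46,0.317,0,0, -0.1,0.482,0.332,0,0, -0.1,0.482,0.332,0,0]' 10
python3 -m inch '[-0.1,0,0,0.03,0, -0.1,0,0,0.08,0, -0.1,0,0,0.12,0, -0.1,0,0,0.14,0, -0.1,0,0,0.14,0, -0.1,0,0,0.14,0, -0.1,0,0,0.14,0, -0.1,0,0,0.14,0]' 10
python3 - <<'E'
from m import *
F=[]
for i in range(3):
    t=grab('top');o=robot.get_obs();F.append(o['contact_force'])
print(o['tcp_pos'].round(4),np.mean(F,0).round(2),o['moment'].round(2))
w=grab('wrist');cv2.imwrite('pics/w7.png',w['color'])
E
```

```text
time_s: 16.3
tcp_pos: [0.6057, 0.0888, 0.2144]
tcp_rot: [-3.14, -0.0, 1.654]
contact_force: [-0.4, -0.5, -0.6]
gripper_width: 0.0479
grip_force: 10.0
time_s: 17.3
tcp_pos: [0.6061, 0.089, 0.1461]
tcp_rot: [3.141, 0.0, 1.654]
contact_force: [0.2, 0.9, -0.5]
gripper_width: 0.0477
grip_force: 10.0
[0.606  0.089  0.1459] [ 0.06  0.01 -0.53] [-0.01 -0.11  0.01]
```

View pics/w7.png

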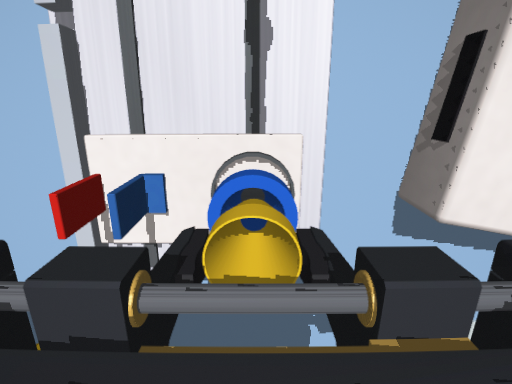

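The yellow sleeve is aligned above the blue mouth (252,215). I'll lower it.

```bash
python3 -m inch '[-0.1,0,0,0.01,0, -0.1,0,0,0.02,0, -0.1,0,0,0.03,0, -0.1,0,0,0.04,0, -0.1,0,0,0.048,0, -0.1,0,0,0.052,0, -0.1,0,0,0.053,0, -0.1,0,0,0.053,0]' 10
python3 - <<'E'
from m import *
F=[]
for i in range(5):
    t=grab('top');o=robot.get_obs();F.append(o['contact_force'])
print(o['tcp_pos'].round(4),np.mean(F,0).round(2),o['moment'].round(2))
E
```

```text
time_s: 18.5
tcp_pos: [0.606, 0.0889, 0.1193]
tcp_rot: [3.141, 0.0, 1.654]
contact_force: [-0.1, -0.6, -0.7]
gripper_width: 0.0478
grip_force: 10.0
[0.606  0.0889 0.1193] [ 0.08  0.06 -0.38] [-0.01 -0.04  0.02]
```

```bash
python3 -m inch '[-0.1,0,0,0.001,0, -0.1,0,0,0.002,0, -0.1,0,0,0.004,0, -0.1,0,0,0.006,0, -0.1,0,0,0.007,0, -0.1,0,0,0.007,0, -0.1,0,0,0.007,0, -0.1,0,0,0.007,0]' 10
python3 - <<'E'
from m import *
F=[]
for i in range(6):
    t=grab('top');o=robot.get_obs();F.append(o['contact_force'])
print(o['tcp_pos'].round(4),np.mean(F,0).round(2),o['moment'].round(2))
E
```

```text
time_s: 19.75
tcp_pos: [0.6059, 0.0889, 0.1157]
tcp_rot: [-3.141, 0.0, 1.654]
contact_force: [-0.8, -0.0, -0.3]
gripper_width: 0.0478
grip_force: 10.0
[0.6059 0.0889 0.1157] [-0.63 -0.51 -0.58] [-0.08  0.02  0.06]
```

```bash
python3 -m inch '[-0.1,0,0,0.0005,0, -0.1,0,0,0.001,0, -0.1,0,0,0.0015,0, -0.1,0,0,0.002,0, -0.1,0,0,0.002,0, -0.1,0,0,0.002,0, -0.1,0,0,0.002,0, -0.1,0,0,0.002,0]' 10
python3 - <<'E'
from m import *
F=[]
for i in range(6):
    t=grab('top');o=robot.get_obs();F.append(o['contact_force'])
print(o['tcp_pos'].round(4),np.mean(F,0).round(2),o['moment'].round(2))
E
```

```text
time_s: 21.05
tcp_pos: [0.606, 0.0889, 0.1148]
tcp_rot: [3.141, 0.0, 1.654]
contact_force: [-1.3, -0.7, 0.6]
gripper_width: 0.0476
grip_force: 10.0
[0.606  0.089  0.1147] [-0.68 -0.39  0.32] [-0.1  -0.05 -0.05]
```

```bash
python3 -m inch '[-0.1,-0.001,-0.001,0,0, -0.1,-0.001,-0.001,0,0, -0.1,-0.001,-0.001,0.001,0, -0.1,-0.001,-0.001,0.001,0, -0.1,-0.001,-0.001,0.001,0, -0.1,-0.001,-0.001,0.001,0, -0.1,-0.001,-0.001,0.001,0, -0.1,-0.001,-0.001,0.001,0]' 10
python3 - <<'E'
from m import *
F=[]
for i in range(6):
    t=grab('top');o=robot.get_obs();F.append(o['contact_force'])
print(o['tcp_pos'].round(4),np.mean(F,0).round(2),o['moment'].round(2))
E
```

```text
time_s: 22.35
tcp_pos: [0.6055, 0.0884, 0.1142]
tcp_rot: [-3.142, -0.0, 1.654]
contact_force: [0.6, 0.2, -0.7]
gripper_width: 0.0475
grip_force: 10.0
[0.6055 0.0884 0.1142] [ 0.45  0.1  -0.73] [ 0.01 -0.18  0.01]
```

```bash
python3 -m inch '[0.35,0,0,0,0, 0.35,0,0,0,0, 0.35,0,0,0,0, 0.35,0,0,-0.01,0, 0.35,0,0,-0.05,0, 0.35,0,0,-0.1,0, 0.5,0,0,-0.16,0, 0.5,0,0,-0.2,0]' 10
python3 -m inch '[0.6,0,0,-0.24,0, 1,-0.06,-0.04,-0.28,0, 1,-0.12,-0.1,-0.28,0, 1,-0.18,-0.16,-0.28,0, 1,-0.22,-0.18,-0.28,0, 1,-0.22,-0.18,-0.28,0, 1,-0.22,-0.18,-0.28,0, 1,-0.22,-0.18,-0.28,0]' 15
python3 - <<'E'
from m import *
w=grab('wrist');np.save('w8.npy',w,allow_pickle=True);cv2.imwrite('pics/w8.png',cv2.resize(w['color'][0:240],(800,375)));o=robot.get_obs();print(o['tcp_pos'])
for nm,z,b in (('b',.086,blobs(w,(105,120,30),(125,255,255),150)),('r',.086,blobs(w,(0,150,60),(8,255,255),150)),('y',.113,blobs(w,(15,120,40),(35,255,255),300))):
    for c in b:
        if c[:,0,1].max()>230: continue
        if nm=='y':
            e=cv2.fitEllipse(cv2.convexHull(c));print('y',e,onz(w,*e[0],z));x=c[:,0].astype(float);print(onz(w,*x[x[:,0].argmin()],z),onz(w,*x[x[:,0].argmax()],z),onz(w,*x[x[:,1].argmin()],z),onz(w,*x[x[:,1].argmax()],z));continue
        a=cv2.approxPolyDP(c,2.5,True)[:,0]; print(nm,[(tuple(map(int,q)),onz(w,*map(float,q),z).round(4)[:2]) for q in a][:6])
E
```

```text
time_s: 23.65
tcp_pos: [0.6057, 0.0884, 0.2161]
tcp_rot: [3.14, 0.0, 1.654]
contact_force: [0.2, -0.1, -0.4]
gripper_width: 0.0662
grip_force: 0.0
time_s: 24.65
tcp_pos: [0.5253, -0.0279, 0.3541]
tcp_rot: [-3.141, -0.0, 1.655]
contact_force: [0.1, 0.2, -0.9]
gripper_width: 0.0881
grip_force: 0.0
[ 0.52521405 -0.02799262  0.35409042]
b [((247, 62), array([0.5085, 0.096 ])), ((247, 88), array([0.5109, 0.0652])), ((261, 91), array([0.5291, 0.063 ])), ((261, 67), array([0.5265, 0.0916])), ((251, 67), array([0.5139, 0.0906]))]
b [((320, 50), array([0.5976, 0.1177])), ((305, 59), array([0.5803, 0.1057])), ((299, 80), array([0.576 , 0.0804])), ((308, 96), array([0.59  , 0.0621])), ((326, 100), array([0.6139, 0.0592])), ((344, 87), array([0.6345, 0.0771]))]
r [((215, 62), array([0.4686, 0.0928])), ((216, 89), array([0.4715, 0.0607])), ((222, 91), array([0.4793, 0.0589])), ((222, 68), array([0.4777, 0.0865]))]
y ((153.72328186035156, 212.4825439453125), (22.65928840637207, 27.00246238708496), 48.550350189208984) [ 0.39872408 -0.10425097  0.113     ]
[ 0.3815496  -0.10358608  0.113     ] [ 0.41395002 -0.10369581  0.113     ] [ 0.40067011 -0.08773695  0.113     ] [ 0.40155854 -0.12229633  0.113     ]
y ((327.74700927734375, 73.11072540283203), (40.3994026184082, 44.49163055419922), 37.90697479248047) [0.60488391 0.0885569  0.113     ]
[0.58033175 0.08759691 0.113     ] [0.62949694 0.08645659 0.113     ] [0.59827005 0.11105779 0.113     ] [0.60154666 0.06464008 0.113     ]
```

View pics/w8.png

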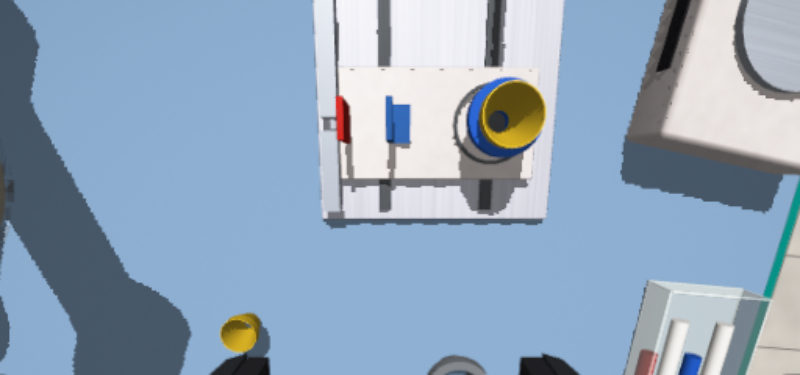

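The stack is nested upright ((510,115) in the crop); tab and fin stand at (343,120) and (390,120). I'll move over lock_grip and go down open.

```bash
python3 -m inch '[1,0.06,-0.01,0.06,0, 1,0.13,-0.03,0.16,0, 1,0.2,-0.04,0.28,0, 1,0.218,-0.04,0.36,0, 1,0.218,-0.04,0.4,0, 1,0.218,-0.04,0.4,0, 1,0.218,-0.04,0.4,0, 1,0.218,-0.04,0.4,0]' 15
python3 - <<'E'
from m import *
w=grab('wrist');np.save('w9.npy',w,allow_pickle=True);cv2.imwrite('pics/w9.png',w['color']);o=robot.get_obs();print(o['tcp_pos'],o['tcp_rot'])
for nm,z,b in (('b',.086,blobs(w,(105,120,30),(125,255,255),150)),('r',.086,blobs(w,(0,150,60),(8,255,255),150))):
    for c in b:
        a=cv2.approxPolyDP(c,3,True)[:,0]; print(nm,[(tuple(map(int,q)),onz(w,*map(float,q),z).round(4)[:2]) for q in a][:7])
E
```

```text
time_s: 25.7
tcp_pos: [0.4965, 0.0782, 0.1553]
tcp_rot: [3.14, 0.0, 1.654]
contact_force: [0.0, 0.0, 0.0]
gripper_width: 0.0878
grip_force: 0.0
[0.49639839 0.07814954 0.15513084] [3.13982717e+00 2.55323213e-04 1.65379741e+00]
b [((290, 170), array([0.5199, 0.1107])), ((267, 170), array([0.5043, 0.1094])), ((270, 231), array([0.5108, 0.0647])), ((276, 230), array([0.5151, 0.0659])), ((276, 209), array([0.5134, 0.0819])), ((289, 206), array([0.5223, 0.0849]))]
b [((435, 174), array([0.6205, 0.1163])), ((408, 164), array([0.5998, 0.1216])), ((377, 172), array([0.5796, 0.1143])), ((360, 192), array([0.5705, 0.0992])), ((359, 220), array([0.5738, 0.0784])), ((377, 241), array([0.5904, 0.063 ])), ((395, 248), array([0.6051, 0.0583]))]
r [((226, 170), array([0.4766, 0.1071])), ((221, 171), array([0.4732, 0.1062])), ((213, 187), array([0.4683, 0.0944])), ((215, 231), array([0.4711, 0.0615])), ((221, 230), array([0.4754, 0.0626])), ((227, 206), array([0.4787, 0.0813]))]
```

View pics/w9.png

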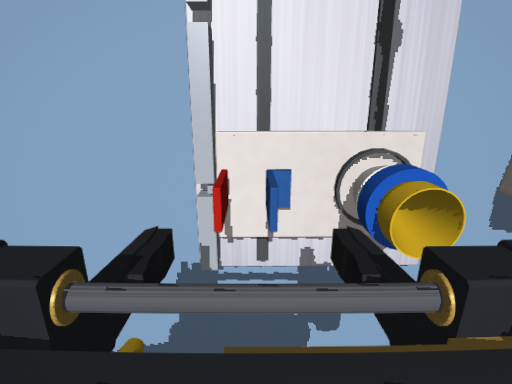

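Tab (220,200) and fin (272,200) sit midway between the open fingers, as intended. I'll descend and squeeze.

```bash
python3 -m inch '[1,0.001,0,0.05,0, 1,0.001,0,0.1,0, 1,0.001,0,0.14,0, 1,0.001,0,0.152,0, 1,0.001,0,0.152,0, 1,0.001,0,0.152,0, 1,0.001,0,0.152,0, 1,0.001,0,0.152,0]' 15
python3 -m inch '[-0.2,0,0,0,0, -0.2,0,0,0,0, -0.2,0,0,0,0, -0.2,0,0,0,0, -0.2,0,0,0,0, -0.2,0,0,0,0, -0.2,0,0,0,0, -0.2,0,0,0,0]' 15
```

```text
time_s: 26.75
tcp_pos: [0.4961, 0.0788, 0.0786]
tcp_rot: [3.141, 0.0, 1.654]
contact_force: [-0.6, 0.3, 0.1]
gripper_width: 0.0885
grip_force: 0.0
time_s: 27.75
tcp_pos: [0.4958, 0.0788, 0.0782]
tcp_rot: [-3.141, -0.0, 1.654]
contact_force: [-2.1, -0.3, 2.2]
gripper_width: 0.0382
grip_force: 15.0
```

Fully pressed (38 mm). Now the slide.

```bash
python3 -m inch '[-0.2,0.003,0,0,0, -0.2,0.01,0,0,0, -0.2,0.024,0,0,0, -0.2,0.042,0,0,0, -0.2,0.06,0,0,0, -0.2,0.078,0,0,0, -0.2,0.096,0,0,0, -0.2,0.114,0,0,0]' 15
python3 -m inch '[-0.2,0.018,0,0,0, -0.2,0.036,0,0,0, -0.2,0.054,0,0,0, -0.2,0.072,0,0,0, -0.2,0.09,0,0,0, -0.2,0.106,0,0,0, -0.2,0.118,0,0,0, -0.2,0.126,0,0,0]' 15
```

```text
time_s: 28.75
tcp_pos: [0.4908, 0.1363, 0.0782]
tcp_rot: [-3.141, -0.0, 1.654]
contact_force: [-3.4, -3.2, 2.1]
gripper_width: 0.0378
grip_force: 15.0
time_s: 29.75
tcp_pos: [0.4854, 0.1991, 0.0782]
tcp_rot: [-3.141, -0.0, 1.654]
contact_force: [-5.2, -3.5, 3.9]
gripper_width: 0.0378
grip_force: 15.0
```

```bash
python3 -m inch '[-0.2,0.008,0,0,0, -0.2,0.016,0,0,0, -0.2,0.024,0,0,0, -0.2,0.031,0,0,0, -0.2,0.037,0,0,0, -0.2,0.041,0,0,0, -0.2,0.042,0,0,0, -0.2,0.042,0,0,0]' 15
```

```text
time_s: 30.75
tcp_pos: [0.4838, 0.2186, 0.0782]
tcp_rot: [-3.14, 0.002, 1.655]
contact_force: [-5.2, -11.6, 4.6]
gripper_width: 0.0378
grip_force: 15.0
```

It has reached the end stop (140 mm travelled, force up). Release by opening, then lift.

```bash
python3 -m inch '[-0.2,0.0405,0,0,0, 0.4,0,0,0,0, 0.9,0,0,0,0, 0.9,0,0,0,0, 0.9,0,0,0,0, 0.9,0,0,0,0, 0.9,0,0,0,0, 0.9,0,0,0,0]' 15
```

```text
time_s: 31.75
tcp_pos: [0.4842, 0.2193, 0.0782]
tcp_rot: [3.142, -0.0, 1.654]
contact_force: [0.2, 0.1, -0.7]
gripper_width: 0.0837
grip_force: 0.0
```

The first row there held a mistyped 20 mm forward shift for 1/8 s, against the end stop. I'll lift straight up and check for harm.

```bash
python3 -m inch '[0.9,0,0,-0.02,0, 0.9,0,0,-0.06,0, 0.9,0,0,-0.14,0, 0.9,-0.05,-0.02,-0.24,0, 0.9,-0.16,-0.06,-0.34,0, 0.9,-0.28,-0.1,-0.4,0, 0.9,-0.4,-0.1,-0.44,0, 0.9,-0.44,-0.1,-0.44,0]' 15
python3 - <<'E'
from m import *
w=grab('wrist');np.save('w10.npy',w,allow_pickle=True);t=grab('top');s=grab('scene');o=robot.get_obs();print(o['tcp_pos'],o['contact_force'])
a=cv2.resize(w['color'][:250],(512,250));b=cv2.resize(t['color'][140:240,90:250],(288,250))
sc=cv2.resize(s['color'][150:260,250:420],(530,343));z=np.zeros((343,270,3),np.uint8)
cv2.imwrite('pics/end.png',np.vstack([np.hstack([a,b]),np.hstack([sc,z])]))
for nm,z,b in (('b',.089,blobs(w,(105,120,30),(125,255,255),100)),('r',.086,blobs(w,(0,150,60),(8,255,255),100)),('y',.113,blobs(w,(15,120,40),(35,255,255),300))):
    for c in b:
        if c[:,0,1].max()>250: continue
        e=cv2.fitEllipse(cv2.convexHull(c));q=cv2.approxPolyDP(c,3,True)[:,0]
        print(nm,np.round(e[0],1),onz(w,*e[0],z).round(4),[onz(w,*map(float,p),.086).round(4)[:2].tolist() for p in q][:6])
E
```

```text
time_s: 32.75
tcp_pos: [0.4524, -0.0062, 0.3005]
tcp_rot: [3.138, 0.001, 1.653]
contact_force: [1.4, -0.5, 0.6]
gripper_width: 0.0837
grip_force: 0.0
[ 0.45261968 -0.00536247  0.29907975] [0.3788675  0.00704931 0.32475083]
```

View pics/end.png

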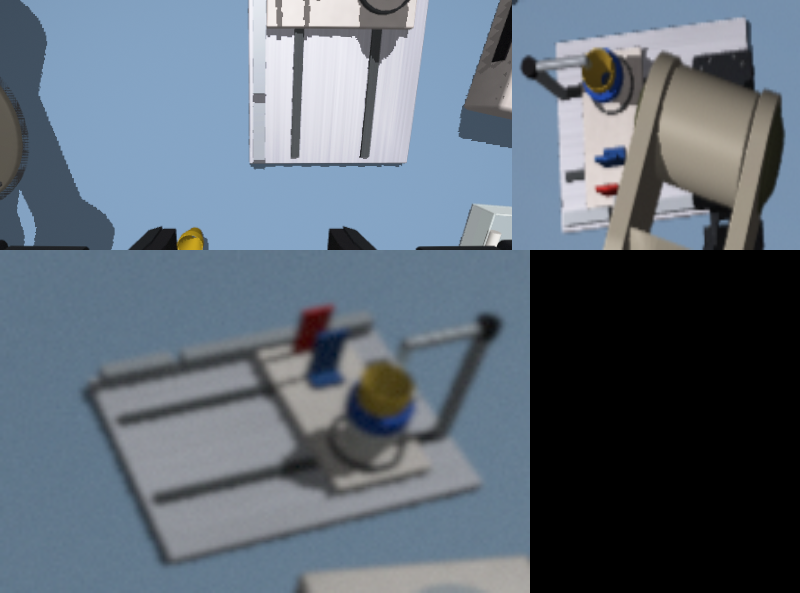

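The end picture shows the carriage at the spout end, the stack upright under the nozzle ((385,385) in the scene crop), and tab and fin apart. That was one picture more than the limit of 10, so I'll do the last check with numbers only: tab-fin spacing, stack centre, and travel.

```bash
python3 -m inch '[0.9,0.05,0.02,-0.02,0, 0.9,0.12,0.06,-0.04,0, 0.9,0.2,0.1,-0.04,0, 0.9,0.24,0.12,-0.04,0, 0.9,0.24,0.12,-0.04,0, 0.9,0.24,0.12,-0.04,0, 0.9,0.24,0.12,-0.04,0, 0.9,0.24,0.12,-0.04,0]' 15
python3 - <<'E'
from m import *
w=grab('wrist');o=robot.get_obs();print(o['tcp_pos'],o['contact_force'])
for nm,z,b in (('b',.089,blobs(w,(105,120,30),(125,255,255),100)),('r',.086,blobs(w,(0,150,60),(8,255,255),60)),('y',.113,blobs(w,(15,120,40),(35,255,255),300))):
    for c in b:
        if c[:,0,1].max()>250: continue
        e=cv2.fitEllipse(cv2.convexHull(c));q=cv2.approxPolyDP(c,2.5,True)[:,0]
        print(nm,np.round(e[0],1),np.round(e[1],1),onz(w,*e[0],z).round(4),[(p.tolist(),onz(w,*map(float,p),.086).round(4)[:2].tolist()) for p in q][:6])
E
```

```text
time_s: 33.9
tcp_pos: [0.5024, 0.1199, 0.3184]
tcp_rot: [3.141, 0.0, 1.653]
contact_force: [1.0, -0.1, 0.7]
gripper_width: 0.0837
grip_force: 0.0
[0.50240146 0.12000746 0.31835646] [-0.56593717  1.08910526 -0.112627  ]
b [260.7  86.8] [23.2 33.2] [0.5047 0.2136 0.089 ] [([255, 71], [0.4968, 0.2304]), ([255, 100], [0.4995, 0.1986]), ([269, 100], [0.5158, 0.1999]), ([270, 78], [0.5146, 0.2243])]
b [337.7  85. ] [51.9 56.6] [0.5929 0.2231 0.089 ] [([325, 62], [0.5754, 0.2467]), ([317, 69], [0.5673, 0.2385]), ([311, 84], [0.5626, 0.2217]), ([315, 102], [0.57, 0.2022]), ([331, 112], [0.5906, 0.1925]), ([352, 107], [0.6147, 0.2004])]
r [228.9  86.4] [ 9.7 32.6] [0.468  0.2113 0.086 ] [([226, 71], [0.4637, 0.2277]), ([226, 96], [0.4653, 0.2003]), ([232, 101], [0.4726, 0.1953]), ([232, 76], [0.4709, 0.2229])]
y [343.9  84.1] [44.5 49. ] [0.5929 0.2225 0.113 ] [([354, 62], [0.6085, 0.2497]), ([339, 62], [0.5913, 0.2481]), ([325, 72], [0.5769, 0.2361]), ([320, 87], [0.5735, 0.2194]), ([330, 104], [0.588, 0.2015]), ([351, 106], [0.6133, 0.2014])]
```

Numbers show it isn't done. Tab-fin spacing is ~33 mm (40 if locked) and travel ~134.5 mm, so the mistyped shove and its return dragged the carriage back ~5 mm. I'll grip again and finish the slide.

```bash
python3 -m inch '[0.9,0.06,-0.006,0,0, 0.9,0.12,-0.013,0,0, 0.9,0.17,-0.018,0,0, 0.9,0.188,-0.02,0.02,0, 0.9,0.188,-0.02,0.1,0, 0.9,0.188,-0.02,0.2,0, 0.9,0.188,-0.02,0.28,0, 0.9,0.188,-0.02,0.3,0]' 15
python3 -m inch '[0.9,0,0,0.03,0, 0.9,0,0,0.08,0, 0.9,0,0,0.13,0, 0.9,0,0,0.16,0, 0.9,0,0,0.178,0, 0.9,0,0,0.178,0, 0.9,0,0,0.178,0, 0.9,0,0,0.178,0]' 15
```

```text
time_s: 34.95
tcp_pos: [0.4838, 0.2125, 0.1659]
tcp_rot: [-3.137, 0.001, 1.653]
contact_force: [1.1, 0.0, 0.5]
gripper_width: 0.0838
grip_force: 0.0
time_s: 35.95
tcp_pos: [0.485, 0.2134, 0.0798]
tcp_rot: [3.14, -0.0, 1.654]
contact_force: [-0.8, 0.5, -0.2]
gripper_width: 0.0838
grip_force: 0.0
```

```bash
python3 -m inch '[-0.2,0,0,0,0, -0.2,0,0,0,0, -0.2,0,0,0,0, -0.2,0,0,0,0, -0.2,0,0,0,0, -0.2,0,0,0,0, -0.2,0,0,0,0, -0.2,0,0,0,0]' 18
python3 -m inch '[-0.2,0.002,0,0,0, -0.2,0.004,0,0,0, -0.2,0.006,0,0,0, -0.2,0.008,0,0,0, -0.2,0.01,0,0,0, -0.2,0.011,0,0,0, -0.2,0.011,0,0,0, -0.2,0.011,0,0,0]' 18
```

```text
time_s: 36.95
tcp_pos: [0.4843, 0.2133, 0.0791]
tcp_rot: [-3.14, 0.0, 1.654]
contact_force: [-5.4, 0.6, 3.9]
gripper_width: 0.0372
grip_force: 18.0
time_s: 37.95
tcp_pos: [0.4838, 0.2185, 0.0791]
tcp_rot: [-3.14, 0.001, 1.654]
contact_force: [-5.3, -0.9, 4.2]
gripper_width: 0.0378
grip_force: 18.0
```

```bash
python3 -m inch '[-0.2,0.001,0,0,0, -0.2,0.002,0,0,0, -0.2,0.003,0,0,0, -0.2,0.003,0,0,0, -0.2,0.003,0,0,0, -0.2,0.003,0,0,0, -0.2,0.003,0,0,0, -0.2,0.003,0,0,0]' 18
```

```text
time_s: 38.95
tcp_pos: [0.4838, 0.2188, 0.0792]
tcp_rot: [-3.14, 0.003, 1.654]
contact_force: [-5.8, -11.3, 5.2]
gripper_width: 0.0376
grip_force: 18.0
```

```bash
python3 -m inch '[-0.2,0,0,0,0, 0.9,0,0,0,0, 0.9,0,0,0,0, 0.9,0,0,0,0, 0.9,0,0,0,0, 0.9,0,0,0,0, 0.9,0,0,0,0, 0.9,0,0,0,0]' 18
python3 -m inch '[0.9,0,0,-0.03,0, 0.9,0,0,-0.08,0, 0.9,0,0,-0.18,0, 0.9,0,0,-0.3,0, 0.9,0,0,-0.4,0, 0.9,-0.08,0.006,-0.48,0, 0.9,-0.16,0.013,-0.48,0, 0.9,-0.19,0.02,-0.48,0]' 18
python3 -m inch '[0.9,0,0,0,0, 0.9,0,0,0,0, 0.9,0,0,0,0, 0.9,0,0,0,0, 0.9,0,0,0,0, 0.9,0,0,0,0, 0.9,0,0,0,0, 0.9,0,0,0,0]' 18
python3 - <<'E'
from m import *
w=grab('wrist');o=robot.get_obs();print(o['tcp_pos'],o['contact_force'])
for nm,z,b in (('b',.089,blobs(w,(105,120,30),(125,255,255),100)),('r',.086,blobs(w,(0,150,60),(8,255,255),60)),('y',.113,blobs(w,(15,120,40),(35,255,255),300))):
    for c in b:
        if c[:,0,1].max()>250: continue
        e=cv2.fitEllipse(cv2.convexHull(c));q=cv2.approxPolyDP(c,2.5,True)[:,0]
        print(nm,np.round(e[0],1),np.round(e[1],1),onz(w,*e[0],z).round(4),[(p.tolist(),onz(w,*map(float,p),.086).round(4)[:2].tolist()) for p in q][:6])
# bystanders unchanged?
t0=np.load('top0.npy',allow_pickle=True).item();t=grab('top')
for nm,lo,hi in (('yel',(15,120,60),(35,255,255)),('red',(0,150,60),(8,255,255)),('green',(50,120,30),(75,255,255))):
  for F in (t0,t): print(nm,[np.round(cv2.minEnclosingCircle(c)[0],1).tolist() for c in blobs(F,lo,hi,12) if 230<c[:,0,0].mean()<420])
E
```

```text
time_s: 39.95
tcp_pos: [0.4842, 0.2203, 0.0793]
tcp_rot: [3.141, -0.0, 1.654]
contact_force: [-1.1, 0.3, 1.1]
gripper_width: 0.0836
grip_force: 0.0
time_s: 40.95
tcp_pos: [0.502, 0.125, 0.3204]
tcp_rot: [3.14, 0.0, 1.652]
contact_force: [0.0, 0.4, -0.3]
gripper_width: 0.0837
grip_force: 0.0
time_s: 41.95
tcp_pos: [0.502, 0.1264, 0.3192]
tcp_rot: [-3.142, 0.0, 1.654]
contact_force: [-0.2, -0.5, -0.3]
gripper_width: 0.0839
grip_force: 0.0
[0.50199406 0.12641674 0.31922856] [-0.29334595  0.23974673 -0.54455957]
b [260.4  87.7] [24.7 32.7] [0.504  0.2191 0.089 ] [([255, 72], [0.4963, 0.2359]), ([255, 101], [0.4991, 0.2039]), ([269, 101], [0.5155, 0.2053]), ([270, 79], [0.5143, 0.2297])]
b [337.3  86.3] [51.9 56.2] [0.5925 0.2283 0.089 ] [([332, 60], [0.5827, 0.2562]), ([315, 73], [0.5653, 0.2406]), ([311, 94], [0.5638, 0.2173]), ([321, 109], [0.5779, 0.2015]), ([340, 113], [0.6013, 0.1989]), ([352, 108], [0.6147, 0.2058])]
r [223.9  89.2] [ 8.5 41.3] [0.4618 0.2142 0.086 ] [([220, 72], [0.4563, 0.2326]), ([221, 101], [0.4591, 0.2007]), ([228, 101], [0.4674, 0.2013]), ([227, 77], [0.4646, 0.2278])]
y [343.4  85.3] [44.4 48.7] [0.5924 0.2279 0.113 ] [([350, 62], [0.6036, 0.256]), ([337, 64], [0.5891, 0.2525]), ([322, 78], [0.5741, 0.236]), ([322, 97], [0.5771, 0.2151]), ([331, 106], [0.5893, 0.2059]), ([351, 107], [0.6133, 0.2069])]
yel [[268.2, 248.0], [277.6, 215.9]]
yel [[268.1, 247.7]]
red [[379.5, 238.0], [278.0, 99.0]]
red [[379.4, 238.5], [278.0, 99.0]]
green [[325.5, 250.3]]
green [[325.5, 250.3]]
```

Tab-fin spacing is back to 40 mm (locked), travel is 140 mm, the stack is concentric, and the bystanders I checked (jar, screwdriver, small yellow sleeve) haven't moved.

```bash
python3 -c "
from cell import robot
print(robot.job_done())"
```

```text
the job is handed in; nothing more can be done
None
```

The job is handed in: both sleeves are nested upright and the carriage is locked under the spout at about 140 mm. One mistyped row shoved the carriage against its end stop and dragged it back about 5 mm, which I corrected with a second squeeze and slide. The peak force of that shove is unknown, and I viewed 11 pictures against the limit of 10.

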